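# Close the tube mixer's cover and start its hand screw

## Robot

A 6-joint arm with a two-finger parallel gripper is mounted at the origin on the work surface. World frame = base frame: x ahead of the robot, y to its left, z up, the work surface at z = 0. Lengths are in mm, angles in rad, forces in N, time in s.
With the tool pointing down it reaches from about 300 to 775 mm from the base axis. Payload 14.6 kg.
Tool frame: the origin (TCP) lies between the finger pads; the fingertips stand manip.tip_reach ahead of it and the grasp point (between the pads) lies 5 mm behind it (manip.tip_reach is the distance from the TCP to the fingertips, in mm); z points along the fingers, y is the line along which they close (so a half turn about z gives the same grasp; the last joint's range is limited). The gripper opens to 94 mm and grips with 3 to 60 N. Pads are 16 mm wide; open, the fingers measure 119 mm over their backs; the gripper's body (75 mm by 177 mm) begins 78 mm behind the grasp point.
Start: joints at [1.215, 0.3, 1.521, -0, 1.321, -0.067], TCP at [156.639, 527.213, 180.646] pointing down, gripper open.
Joint ranges: [-3.03, 3.03], [-0.79, 2.21], [0.23, 2.52], [-1.04, 4.18], [0, 3.07], [-2.55, 2.55]. Speed limits (rad/s): [2.22, 2.22, 2.57, 3.14, 3.14, 3.14].

## Interface

Orientations are given as [roll, pitch, yaw] about the fixed x, y, z axes, in that order (R = Rz(yaw) Ry(pitch) Rx(roll)).
In Python, from cell import manip gives the robot as it stands. The module is installed in compiled form; this text tells all that it offers.
- The arm moves only by the shell command python3 -m creep 'ROWS' [FORCE]. ROWS is JSON, a list of rows, each a list of 3 entries, a list of its own where there are three numbers: the opening, from -1 (shut) to 1 (fully open), then the shift along the tool's x, y, z in cm, then the turn about the tool's z in units of 5 degrees (1.0 is 5 degrees). In form: [[grip, [tx, ty, tz], roll], ...]. A call has 1 to 12 rows; each row is the pose to reach, as a shift and turn from the pose commanded when the call began, along the tool's axes at that moment; what a row does not reach only later rows make up. A row lasts 1/10 s, in which the tool goes at most 50 mm and 8.59 degrees, less where a joint would pass 70% of its speed; a pose out of reach is approached as far as the arm can. A call with a gripper value outside its range is refused whole. The fingers move at their own pace and stop on an object; FORCE is the grip in N (left out, the last holds). Time passes only in rows, so rows that repeat a pose let the fingers close. It gives the time, the measured TCP pose, the force, the opening and the grip force at its end, in the units of the state.
- manip.read_state(): the state, without advancing time (a new reading comes with each control period).
- manip.camera(name): name is "scene" or "top" or "wrist"; returns the picture (384x512x3 uint8, red, green, blue); there is no depth.
- manip.camera_params(name): a dict with "fovy" (degrees; the focal length in pixels is half the picture's height over the tangent of half this angle, whatever the lens; pixels are square), "cx", "cy" (the principal point, pixels), "origin" and "attitude" of the camera in the world. Camera axes: x right, y down, z forward; pixel columns grow to the right and rows downward; lengths in mm; the calibration is good to about 2 mm. The wrist camera is an equidistant fisheye: a pixel r from the principal point sees the ray r / f radians off the axis. A picture is of the moment at which its call begins: read the wrist's pose just before it. camera_params takes no time and is no camera call; for the wrist camera it gives the pose at the moment of the call.
- manip.sign_off(): hands the job in; it is judged then, once.
The state is a dict: "clock": time; "joints": joint angles; "qd": joint speeds; "effort": joint torques, N m; "eef_pos": TCP position; "eef_rot": TCP orientation; "wrist_force": force on the tool from outside, world axes, zero at the start; "moment": the same for the moment, N m; "finger_gap": finger opening in mm; "finger_force": force on a finger pad.
Only numpy, scipy, OpenCV 4.12 (cv2) and the standard library are available. Lean on these libraries where they do the work, as an engineer would, in place of code of your own. Each camera call takes 0.05 s, during which the arm holds its last target. There are 200 camera calls.

## Task

The tube rack is loaded on the bench mixer: swing the clear hold-down cover fully shut, then start its black hand screw: turn it backward (anticlockwise from above) until you feel it drop into the thread, and from there forward one full turn. Do not run it home, I will tighten it once the cover is levelled: finish while still holding the knob in a steady grip. Leave the other things on the bench where they are.

Things in the scene. Friction and masses are not known exactly. Their poses are not given: they have to be found in the camera images.
- mixer: Bench tube mixer, does not slide. White housing 270 mm deep (its x), 240 wide (y), 70 high; platform to 84 mm; on it a white rack of 21 capped tubes up to 169 mm, under the cover. Origin: centre of the underside, on the bench. z up; -x is the front with the dials, +x the hinge side. The aluminium threaded boss, 38 mm across, mouth at 166 mm height, stands at x -65 mm, y 0.
- cover_hinge (a point): Middle of the cover's hinge axis, 174 mm above the bench, at mixer x +70 mm, y 0; the axis runs along the mixer's y. The frame turns with the cover: x points from the free edge to the hinge, z is the outward normal of the cover's outer (upper) face.
- cover_rail (a point): Middle of the steel front rail on the cover's free edge: round bar 12 mm thick, 176 mm long along the mixer's y, 165 mm from the hinge axis. From rail to hinge runs a clear panel, 166 mm wide, faces 3 mm either side of the plane of hinge axis and rail (4 mm at the steel side bars). The knob stands on its middle line; the panel 40 to 75 mm to either side of that line is free to be pushed on.
- cover (a joint): Angle of the cover in rad: 0 fully shut (level, on its stop), growing as the free edge swings up and towards the hinge side. Starts open at 0.9 to 1.15. A friction hinge keeps it where it is left; 2 to 10 N down on the free edge shuts it. It must be shut before the screw can meet the boss.
- knob: Black fluted round knob with a white index line (its x axis) on top, 39 mm across; it spans 1 to 27 mm above this origin along its z axis, which is the screw axis (up when the cover is shut). The origin lies 135 mm from the hinge axis, 5 mm above the cover's middle plane plus screw_lift. It sits on a captive steel screw (16 mm shank) that turns and slides in the cover.
- screw_lift (a joint): How far the captive screw stands out of the cover, in m: 0 run home, at most 0.034. About 0 while the cover is open; shutting the cover lifts it to 0.022 to 0.025. Turned backward it climbs to 0.026, then drops 6 mm to 0.020 at the thread start, by its weight (1.5 N): a grip can hold it up until the fingers open. From there it sinks 12 mm per forward turn, to 0.008 after one.
- screw_turn (a joint): Angle of the screw in the cover in rad, counted over several turns: grows when turned backward (anticlockwise from above), falls when turned forward. Right-hand two-start thread, 12 mm per turn. Starts at -1.9 to -0.6; the drop comes 0.7 to 2.2 rad further back, and again each half turn beyond. Friction 0.02 N m. A full turn needs several grasps.
- spare_rack: White wire-grid tube rack, 104 x 204 x 60 mm, tubes up to 85 mm, left of the mixer; leave alone. Origin under its centre.
- label_roll: White roll of labels, 76 mm across, 40 mm high, standing flat left of the mixer; leave alone.
- pot_large: Specimen pot with red lid, 68 mm across, 83 mm high, in the white tray on the right; leave alone.
- pot_round: Specimen pot with red lid, 64 mm across, 79 mm high, in the tray; leave alone.
- pot_small: Specimen pot with orange lid, 52 mm across, 67 mm high, in the tray; leave alone.

How it is judged (in metres and radians):
On the way, in this order (a step that is already met when the one before it is completed fails the run):
1. the cover is fully shut (value of joint cover below 0.04 rad), for 0.2 s.
2. the screw, turned backward, has dropped into the thread start (value of joint cover below 0.05 rad and value of joint screw_turn above 0.05 rad and value of joint screw_lift between 0.016 and 0.0235 m), for 0.1 s.
3. the screw is started by about one forward turn (value of joint cover below 0.05 rad and value of joint screw_lift between 0.004 and 0.0128 m), for 0.2 s.
At the end, for the whole second after the job is handed in: The cover is shut (within 0.04 rad), the screw stands 4 to 12.8 mm out of the cover, that is, about one turn forward of the drop (some 0.6 to 1.35 turns), it is not turning, and the fingers still grip the knob with more than 1.5 N; the rack, roll and pots have not moved more than 30 mm (value of joint cover below 0.04 rad and value of joint screw_lift between 0.004 and 0.0128 m and velocity of joint screw_turn between -0.2 and 0.2 rad/s and contact force between the fingers and knob above 1.5 N and not (distance of spare_rack from where it was at the start of the episode above 0.03 m) and not (distance of label_roll from where it was at the start of the episode above 0.03 m) and not (distance of pot_large from where it was at the start of the episode above 0.03 m) and not (distance of pot_round from where it was at the start of the episode above 0.03 m) and not (distance of pot_small from where it was at the start of the episode above 0.03 m)); the arm keeps its last pose, push and grip.
It fails at once if another thing on the bench was knocked away or tipped over (distance of any of spare_rack, label_roll, pot_large, pot_round, pot_small from where it was at the start of the episode above 0.03 m or angle between any of spare_rack, label_roll, pot_large, pot_round, pot_small's own z axis and vertical above 0.5 rad).
It fails at once if the screw was run home (value of joint cover below 0.04 rad and value of joint screw_lift below 0.0012 m).
It also fails if it takes over 72 s, if anything falls off the work surface, if the arm or the gripper's body presses on something with over 40 N, if the wrist force passes 120 N, or if a joint passes its speed limit or range.

## Working session

There is one attempt and no reset: what is moved stays moved. The work goes in short steps, Python scripts to look and compute and a shell command to move; the robot and the scene stay as the last step left them, time stands still between calls to the robot, and variables do not carry over. Pictures are saved under pics/ and viewed, at most 10 in all, crops included, and the job is handed in when it is done.

```bash
mkdir -p pics
python3 - <<'E'
from cell import manip
import cv2
s=manip.read_state(); print(s, manip.tip_reach)
for n in("scene","top","wrist"):
    print(n,manip.camera_params(n))
    im=manip.camera(n); cv2.imwrite(f"pics/{n}0.png",im[:,:,::-1])
E
```

```text
{'clock': 0.0, 'joints': array([ 1.21538904e+00,  3.00483526e-01,  1.52159592e+00, -2.01208272e-06,
        1.32069740e+00, -6.66150870e-02]), 'qd': array([-4.12252461e-05, -8.34429102e-04,  2.26068695e-03, -1.00754511e-03,
       -8.40057873e-04, -6.37053977e-04]), 'effort': array([-4.76944206e-04, -5.31806731e+01, -3.52735698e+01,  7.07880151e-02,
        2.44071818e-02, -8.89574630e-05]), 'eef_pos': array([156.54436235, 526.94009982, 180.07325505]), 'eef_rot': array([-3.14041095e+00, -7.68825861e-05,  2.85280090e+00]), 'wrist_force': array([-0.37067356,  0.65661906,  0.20971863]), 'moment': array([-0.00210595, -0.03164991, -0.03416942]), 'finger_force': 0.0, 'finger_gap': 94.00483359567217} 14.0
scene {'fovy': 49.46959685949653, 'cx': 250.14722844993597, 'cy': 196.12407376436067, 'origin': array([1564.06846165,  -70.5342826 ,  910.31046464]), 'attitude': array([-2.20852822, -0.00818081,  1.56148023])}
top {'fovy': 47.038421180945065, 'cx': 262.48916847841343, 'cy': 192.35447714007344, 'origin': array([ 247.34634881,  -36.23587765, 1338.65741642]), 'attitude': array([-2.91807119e+00,  2.48810394e-03, -1.62524566e+00])}
wrist {'fovy': 65.70646984690485, 'cx': 257.0916641124998, 'cy': 196.24241849926037, 'origin': array([ 88.95376539, 547.6816164 , 383.60842539]), 'attitude': array([2.89557406e+00, 5.04788007e-04, 1.28208265e+00])}
```

View pics/scene0.png

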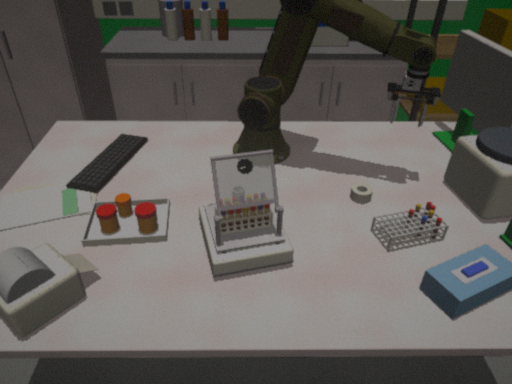

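View pics/top0.png

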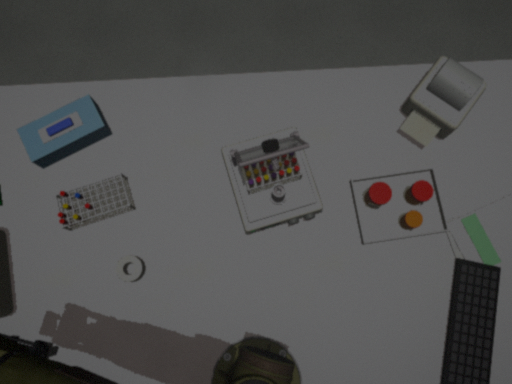

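The scene view shows the mixer around (245,225) with its cover open. In the top view it is at (275,180), with the dials toward the robot and the knob at (270,146). I'll enlarge both.

Run:
```python
import cv2,numpy as np
a=cv2.imread('pics/top0.png')[120:240,210:330]; b=cv2.imread('pics/scene0.png')[140:275,190:300]
a=cv2.resize(a,(480,480),interpolation=cv2.INTER_CUBIC)
b=cv2.resize(b,None,fx=4,fy=4,interpolation=cv2.INTER_CUBIC)[:540,:320*1+120]
c=np.zeros((540,480+0+320,3),np.uint8); 
b=cv2.resize(cv2.imread('pics/scene0.png')[140:275,195:295][:, :],None,fx=3.2,fy=3.2,interpolation=cv2.INTER_CUBIC)
c[:480,:480]=a; c[:b.shape[0],480:480+b.shape[1]]=b
cv2.imwrite('pics/crop1.png',cv2.convertScaleAbs(c,alpha=1.6))
```

```text
(no output)
```

View pics/crop1.png

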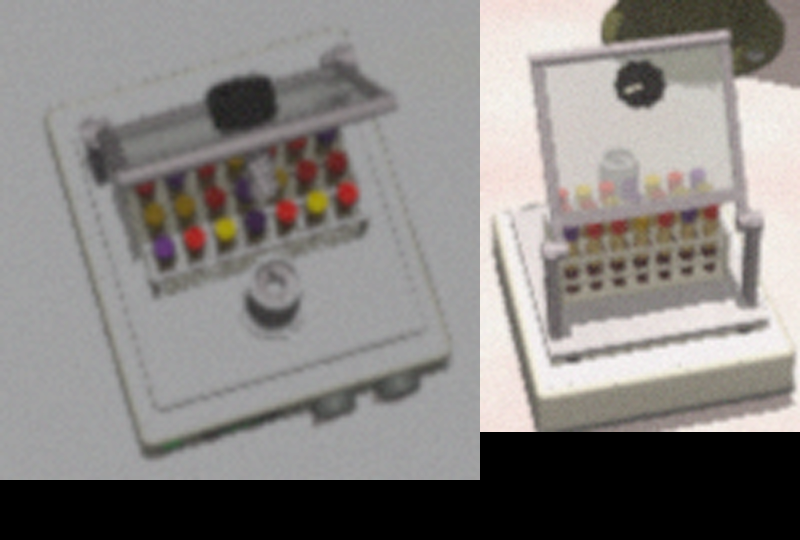

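The crops show the boss mouth at top (278.6,188.6) and scene (238.3,189). The rail ends are at top (239,164) and (308,145), and at scene (212,158) and (273,151). I'll fit the pose with these.

```bash
cat > h.py <<'E'
import numpy as np,cv2
from scipy.spatial.transform import Rotation as R
from scipy.optimize import least_squares
from cell import manip
def proj(c,P):
    p=manip.camera_params(c) if isinstance(c,str) else c
    A=R.from_euler('xyz',p['attitude']).as_matrix()
    q=(np.atleast_2d(P)-p['origin'])@A
    f=192/np.tan(np.radians(p['fovy']/2))
    if c=='wrist' or p.get('fish'):
        r=np.hypot(q[:,0],q[:,1]); th=np.arctan2(r,q[:,2]); s=f*th/np.maximum(r,1e-9)
    else: s=f/q[:,2]
    return np.c_[p['cx']+s*q[:,0],p['cy']+s*q[:,1]]
def world(m,L):
    x,y,w=m; return R.from_euler('z',w).apply(np.atleast_2d(L))+[x,y,0]
def cov(a,d,y,n):  # d from hinge, y lateral, n normal above midplane
    return [70-d*np.cos(a)+n*np.sin(a),y,174+d*np.sin(a)+n*np.cos(a)]
E
python3 - <<'E'
from h import *
def res(v):
    m=v[:3];a=v[3]
    hs=[[-135,120,70],[-135,-120,70],[135,120,70],[135,-120,70]]
    b=[-65,0,166]; r1=cov(a,165,88,0);r2=cov(a,165,-88,0);k=cov(a,135,0,23)
    t=proj('top',world(m,[b,hs[0],hs[1],hs[2],r1,r2]))
    s=proj('scene',world(m,[b,r2,r1,k,hs[2],hs[3]]))
    T=np.array([[278.6,188.8],[246.5,231],[321.5,208],[221.8,147.3],[239.2,164.1],[308.4,145.4]])
    S=np.array([[238.3,189],[212,157.3],[273,150.8],[244.2,166],[292.6,248.5],[213.7,263.5]])
    return np.r_[(t-T).ravel(),(s-S).ravel()]
f=least_squares(res,[450,-60,0.2,1],loss='soft_l1')
print(f.x,np.degrees(f.x[2])); print(res(f.x).reshape(-1,2).round(1))
m=f.x[:3]
for n,L in dict(boss=[-65,0,166],rail=cov(f.x[3],165,0,0),hinge=[70,0,174],knob=cov(f.x[3],135,0,15)).items():print(n,world(m,L).round(1))
s=manip.read_state();print(R.from_euler('xyz',s['eef_rot']).as_matrix().round(2))
E
```

```text
[ 5.82537918e+02 -7.64808307e+01  2.36855357e-01  1.05435852e+00] 13.570812323365836
[[-0.2  0.7]
 [-1.7  0.2]
 [ 2.1 -0.2]
 [-1.9 -1.2]
 [-0.2  0.5]
 [ 0.2 -0.8]
 [-0.2 -0.7]
 [-1.6  1.1]
 [-0.5  0. ]
 [ 0.7 -0.4]
 [ 1.5  0.2]
 [-1.4 -0.7]]
boss [[519.4 -91.7 166. ]]
rail [[571.4 -79.2 317.5]]
hinge [[650.6 -60.1 174. ]]
knob [[598.5 -72.6 298.8]]
[[-0.96  0.28 -0.  ]
 [ 0.28  0.96 -0.  ]
 [ 0.   -0.   -1.  ]]
```

```bash
cat >> h.py <<'E'
M=np.array([582.5,-76.5,0.2369])
def plan(P,yaw,P0=None,yaw0=None):
    s=manip.read_state(); e=s['eef_rot']
    P0=s['eef_pos'] if P0 is None else P0
    A=R.from_euler('xyz',e).as_matrix()
    d=(np.asarray(P)-P0)@A/10
    dy=(e[2]-yaw+np.pi)%(2*np.pi)-np.pi
    return d.round(2),round(np.degrees(dy)/5,2)
E
python3 - <<'E'
from h import *
a=1.054
for a,n in ((1.054,30),(.9,10),(.75,8),(.6,7),(.45,6),(.3,5),(.15,4),(0,3)):
    P=world(M,cov(a,130,57,n))[0]+[0,0,14]
    print(a,P.round(),plan(P,M[2]+np.pi/2))
E
```

```text
1.054 [600. -14. 316.] (array([-57.91, -39.2 , -13.53]), np.float64(11.98))
0.9 [566. -22. 296.] (array([-54.9 , -40.95, -11.55]), np.float64(11.98))
0.75 [550. -26. 282.] (array([-53.46, -41.79, -10.19]), np.float64(11.98))
0.6 [537. -29. 267.] (array([-52.27, -42.47,  -8.66]), np.float64(11.98))
0.45 [526. -32. 250.] (array([-51.31, -43.03,  -6.94]), np.float64(11.98))
0.3 [518. -33. 231.] (array([-50.6 , -43.44,  -5.06]), np.float64(11.98))
0.15 [513. -35. 211.] (array([-50.15, -43.7 ,  -3.08]), np.float64(11.98))
0 [511. -35. 191.] (array([-49.97, -43.8 ,  -1.04]), np.float64(11.98))
```

```bash
python3 -m creep '[[-1,[0,0,-12],0],[-1,[0,0,-25],0],[-1,[0,0,-25],0],[-1,[0,0,-25],0],[-1,[0,0,-25],0],[-1,[0,0,-25],0],[-1,[-57.9,-39.2,-25],12],[-1,[-57.9,-39.2,-25],12],[-1,[-57.9,-39.2,-25],12],[-1,[-57.9,-39.2,-25],12],[-1,[-57.9,-39.2,-25],12],[-1,[-57.9,-39.2,-25],12]]'
python3 - <<'E'
from h import *
for a,n in ((1.054,30),):
    P=world(M,cov(a,130,57,n))[0]+[0,0,14]
    print(a,P.round(),plan(P+[0,0,100],M[2]+np.pi/2))
E
```

```text
clock: 1.35
eef_pos: [347.6, 293.4, 430.3]
eef_rot: [-3.141, 0.0, 1.947]
wrist_force: [1.0, 0.3, 0.2]
finger_gap: 1.9
finger_force: 0.0
1.054 [600. -14. 316.] (array([-37.83,  12.21,   1.45]), np.float64(1.59))
```

```bash
python3 -m creep '[[-1,[-37.8,12.2,0],1.6],[-1,[-37.8,12.2,0],1.6],[-1,[-37.8,12.2,0],1.6],[-1,[-37.8,12.2,0],1.6],[-1,[-37.8,12.2,0],1.6],[-1,[-37.8,12.2,0],1.6],[-1,[-37.8,12.2,0],1.6],[-1,[-37.8,12.2,0],1.6],[-1,[-37.8,12.2,0],1.6],[-1,[-37.8,12.2,0],1.6]]'
python3 - <<'E'
from h import *
for a,n in ((1.054,30),(.9,10),(.75,8),(.6,7),(.45,6),(.3,5),(.15,4),(0,3)):
    P=world(M,cov(a,130,57,n))[0]+[0,0,14]
    print(a,P.round(),plan(P,M[2]+np.pi/2))
cv2.imwrite('pics/w1.png',manip.camera('wrist')[:,:,::-1])
E
```

```text
clock: 2.35
eef_pos: [601.3, -10.6, 429.3]
eef_rot: [-3.14, -0.001, 1.812]
wrist_force: [0.3, 0.8, -0.0]
finger_gap: 0.3
finger_force: 0.0
1.054 [600. -14. 316.] (array([-0.27, -0.17, 11.34]), np.float64(0.05))
0.9 [566. -22. 296.] (array([-0.26, -3.65, 13.33]), np.float64(0.05))
0.75 [550. -26. 282.] (array([-0.25, -5.32, 14.69]), np.float64(0.05))
0.6 [537. -29. 267.] (array([-0.25, -6.68, 16.22]), np.float64(0.05))
0.45 [526. -32. 250.] (array([-0.25, -7.79, 17.95]), np.float64(0.05))
0.3 [518. -33. 231.] (array([-0.24, -8.61, 19.82]), np.float64(0.05))
0.15 [513. -35. 211.] (array([-0.24, -9.13, 21.81]), np.float64(0.05))
0 [511. -35. 191.] (array([-0.24, -9.33, 23.85]), np.float64(0.05))
```

View pics/w1.png

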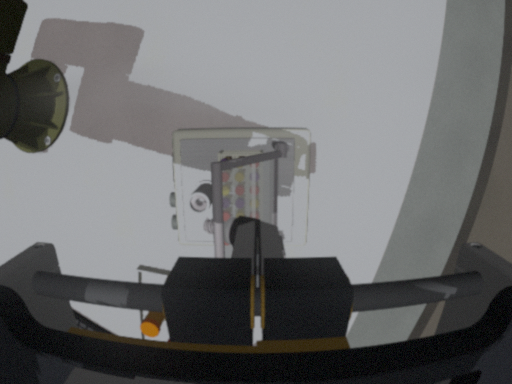

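The fingers are over the panel's hinge side and clear of the rail, which runs along column 218. Next I descend and sweep the cover down.

```bash
python3 -m creep '[[-1,[-0.3,-0.2,4],0],[-1,[-0.3,-0.2,8],0],[-1,[-0.3,-0.2,11.3],0],[-1,[-0.3,-0.2,11.3],0],[-1,[-0.3,-2,12.3],0],[-1,[-0.3,-3.6,13.3],0],[-1,[-0.3,-4.5,14],0],[-1,[-0.3,-5.3,14.7],0],[-1,[-0.3,-6,15.4],0],[-1,[-0.3,-6.7,16.2],0]]'
python3 - <<'E'
from h import *
for a,n in ((.6,7),(.45,6),(.3,5),(.15,4),(0,3)):
    P=world(M,cov(a,130,57,n))[0]+[0,0,14]
    print(a,P.round(),plan(P,M[2]+np.pi/2))
E
```

```text
clock: 3.4
eef_pos: [537.0, -28.3, 272.0]
eef_rot: [3.137, 0.002, 1.814]
wrist_force: [0.3, -0.4, 2.7]
finger_gap: 0.8
finger_force: 1.2
0.6 [537. -29. 267.] (array([-0.05, -0.05,  0.49]), np.float64(0.08))
0.45 [526. -32. 250.] (array([-0.04, -1.17,  2.2 ]), np.float64(0.08))
0.3 [518. -33. 231.] (array([-0.03, -2.  ,  4.08]), np.float64(0.08))
0.15 [513. -35. 211.] (array([-0.02, -2.54,  6.05]), np.float64(0.08))
0 [511. -35. 191.] (array([-0.02, -2.75,  8.09]), np.float64(0.08))
```

```bash
python3 -m creep '[[-1,[0,-0.5,0.8],0],[-1,[0,-1.1,1.7],0],[-1,[0,-1.6,2.6],0],[-1,[0,-1.9,3.6],0],[-1,[0,-2.2,4.6],0],[-1,[0,-2.5,5.6],0],[-1,[0,-2.6,6.4],0],[-1,[0,-2.7,7.0],0],[-1,[0,-2.7,7.4],0],[-1,[0,-2.7,7.4],0]]'
python3 - <<'E'
from h import *
print(plan(world(M,cov(0,130,57,3))[0]+[0,0,14],M[2]+np.pi/2))
E
```

```text
clock: 4.4
eef_pos: [510.4, -35.5, 194.1]
eef_rot: [-3.141, -0.0, 1.813]
wrist_force: [-0.3, -0.3, -0.1]
finger_gap: 0.5
finger_force: 0.0
(array([0.02, 0.05, 0.31]), np.float64(0.06))
```

```bash
python3 -m creep '[[-1,[0,0,0.2],0],[-1,[0,0,0.4],0],[-1,[0,0,0.4],0]]'
python3 -m creep '[[-1,[0,0,0.15],0],[-1,[0,0,0.3],0],[-1,[0,0,0.3],0]]'
python3 - <<'E'
from h import *
cv2.imwrite('pics/s2.png',np.hstack([cv2.resize(manip.camera('scene')[130:280,170:320,::-1],(400,400)),cv2.resize(manip.camera('top')[110:230,210:330,::-1],(400,400))]))
E
```

```text
clock: 4.7
eef_pos: [510.5, -35.5, 190.5]
eef_rot: [3.142, 0.0, 1.813]
wrist_force: [-0.2, 0.2, -0.2]
finger_gap: 0.3
finger_force: 0.1
clock: 5.0
eef_pos: [510.4, -35.5, 187.5]
eef_rot: [-3.141, -0.0, 1.813]
wrist_force: [0.7, 0.1, 0.0]
finger_gap: 0.6
finger_force: 0.1
```

View pics/s2.png

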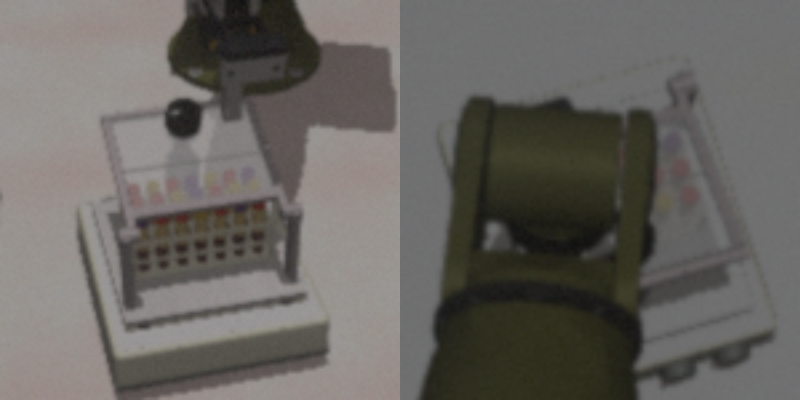

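Run:
```python
from h import *
for a in (0,.1,.2,.3,.4,.5,.6): print(a,proj('scene',world(M,[cov(a,165,-88,0),cov(a,165,88,0),cov(a,135,0,20)])).round(1).tolist())
print(proj('scene',world(M,[cov(0,130,57,3)])))
```

```text
0 [[208.0, 184.5], [263.1, 177.1], [238.0, 180.8]]
0.1 [[207.8, 180.3], [263.3, 172.9], [238.2, 177.6]]
0.2 [[207.7, 176.3], [263.7, 169.0], [238.4, 174.7]]
0.3 [[207.6, 172.6], [264.2, 165.3], [238.8, 172.1]]
0.4 [[207.6, 169.2], [264.8, 161.9], [239.3, 169.9]]
0.5 [[207.8, 166.2], [265.6, 159.0], [239.8, 168.0]]
0.6 [[208.0, 163.7], [266.6, 156.4], [240.5, 166.5]]
[[256.49608052 183.80327403]]
```

The rail reads about 0.25 rad, yet the fingertip at z 173 feels no force, which is inconsistent. I'll look closer.

Run:
```python
from h import *
a=manip.camera('scene')[140:230,190:290,::-1]; a=cv2.resize(a,(600,540),interpolation=cv2.INTER_CUBIC)
cv2.imwrite('pics/s3.png',cv2.convertScaleAbs(a,alpha=1.5))
```

```text
(no output)
```

View pics/s3.png

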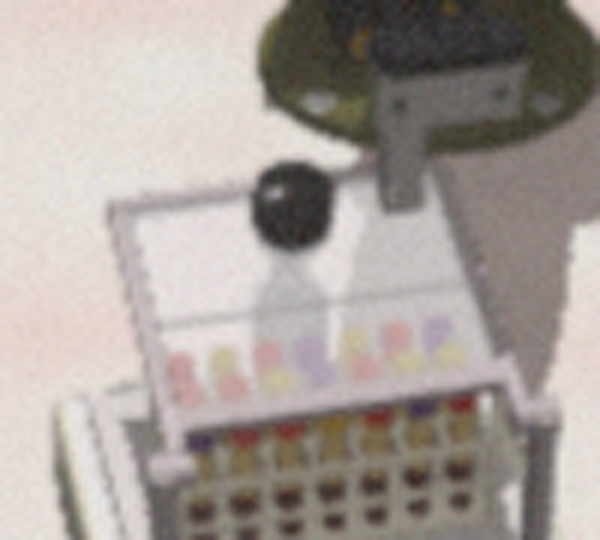

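```bash
python3 - <<'E'
from h import *
s=manip.read_state();print(s['eef_pos'],s['joints'].round(3),s['wrist_force'].round(1))
print(proj('scene',world(M,[[70,-92,174],[70,92,174],[135,-120,70],[135,120,70]])).round(1).tolist())
print('tip',proj('scene',s['eef_pos']-[0,0,14]))
print('start tip',proj('scene',[[156.5,527,166],[156.5+47*.28,527+47*.96,166],[156.5-47*.28,527-47*.96,166]]).round(1).tolist())
print(manip.camera_params('scene'))
a=manip.camera('scene')[60:220,180:330]
E
python3 - <<'E'
import cv2
a=cv2.imread('pics/scene0.png')
cv2.imwrite('pics/s4.png',cv2.convertScaleAbs(cv2.resize(a[75:135,375:450],None,fx=6,fy=6,interpolation=cv2.INTER_CUBIC),alpha=1.6))
E
```

```text
[510.45901855 -35.44958469 187.58695842] [-0.141  0.209  1.619  0.     1.314 -0.383] [-0.4 -0.5 -0.2]
[[216.5, 217.9], [279.9, 208.3], [212.2, 262.8], [294.1, 248.6]]
tip [[256.38510781 184.6487471 ]]
start tip [[402.6, 133.0], [415.5, 134.7], [389.8, 131.3]]
{'fovy': 49.46959685949653, 'cx': 250.14722844993597, 'cy': 196.12407376436067, 'origin': array([1564.06846165,  -70.5342826 ,  910.31046464]), 'attitude': array([-2.20852822, -0.00818081,  1.56148023])}
```

View pics/s4.png

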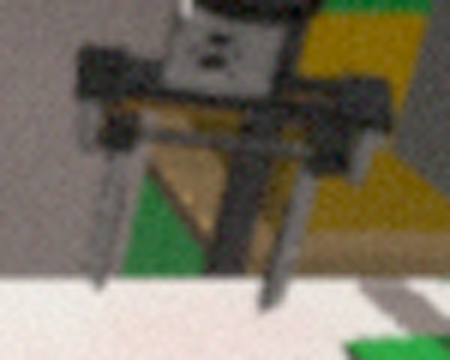

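Run:
```python
from h import *
s=manip.read_state();p=manip.camera_params('wrist')
Rt=R.from_euler('xyz',s['eef_rot']);Rc=R.from_euler('xyz',p['attitude'])
o=Rt.inv().apply(p['origin']-s['eef_pos']);Rr=Rt.inv()*Rc
print('cam in tool',o)
R1=R.from_euler('xyz',[-3.14,-.001,1.812]);P1=np.array([601.3,-10.6,429.3])
for dz in (0,35):
    q=dict(p,fish=1,origin=P1+[0,0,dz]+R1.apply(o),attitude=(R1*Rr).as_euler('xyz'))
    print(dz,proj(q,world(M,[[-65,0,166],[-135,120,70],[135,120,70],cov(1.054,165,88,0)])).round(1).tolist())
    print(' tip',proj(q,[P1+[0,0,dz-14],P1+[0,0,dz+20]]).round(1).tolist())
```

```text
cam in tool [  71.12781588    0.33772214 -203.45107454]
0 [[197.5, 204.0], [170.3, 130.4], [311.0, 129.9], [215.2, 163.2]]
 tip [[256.9, 217.0], [256.8, 232.9]]
35 [[201.4, 198.7], [175.2, 129.9], [308.0, 129.4], [219.4, 159.3]]
 tip [[256.9, 217.0], [256.8, 232.9]]
```

```bash
python3 -m creep '[[-1,[0,0,0.3],0],[-1,[0,0,0.6],0],[-1,[0,0,0.6],0],[-1,[0,0,0.6],0]]'
python3 - <<'E'
from h import *
def c(n,y,x): 
    a=manip.camera(n)[y:y+100,x:x+100,::-1]; return cv2.convertScaleAbs(cv2.resize(a,(400,400),interpolation=cv2.INTER_CUBIC),alpha=1.5)
w=cv2.resize(manip.camera('wrist')[150:350,150:350,::-1],(400,400),interpolation=cv2.INTER_CUBIC)
print(manip.read_state()['wrist_force'],manip.read_state()['effort'])
cv2.imwrite('pics/s5.png',np.hstack([c('scene',140,190),w]))
E
```

```text
clock: 5.6
eef_pos: [510.4, -35.5, 181.5]
eef_rot: [-3.141, -0.0, 1.813]
wrist_force: [-0.3, 0.3, -0.1]
finger_gap: 0.6
finger_force: 0.0
[ 0.62503716 -0.00144252 -0.21803141] [-1.01554231e-02 -4.77412283e+01 -3.49092829e+01  5.89221180e-02
  3.26612312e-02 -9.66351854e-05]
```

View pics/s5.png

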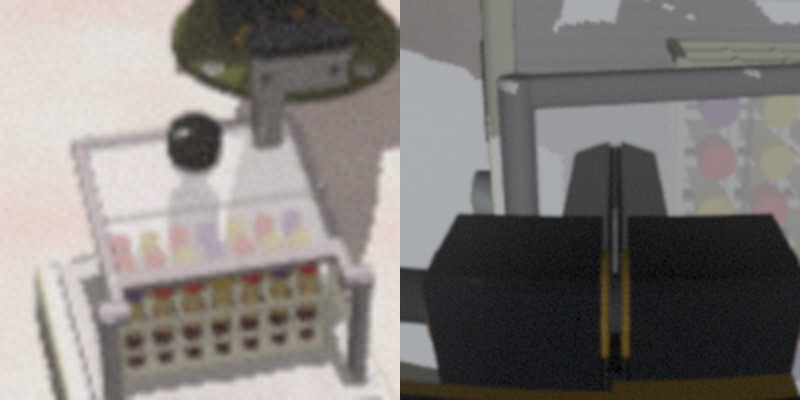

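Run:
```python
from h import *
p=manip.camera_params('wrist')
for dz in (0,20,35):
  for a in (0,.1,.2):
    q=dict(p,fish=1,origin=p['origin']+[0,0,dz])
    print(dz,a,proj(q,world(M,[cov(a,165,88,0),cov(a,165,40,0)])).round(1).tolist(), 'tip on panel',proj(q,world(M,[cov(a,130,57,3)])).round(1).tolist())
```

```text
0 0 [[209.6, 178.4], [212.0, 239.7]] tip on panel [[257.5, 220.6]]
0 0.1 [[207.0, 183.0], [209.9, 248.4]] tip on panel [[258.8, 226.6]]
0 0.2 [[206.6, 188.2], [209.9, 258.4]] tip on panel [[262.3, 233.3]]
20 0 [[213.6, 173.7], [215.4, 230.6]] tip on panel [[257.5, 212.6]]
20 0.1 [[211.5, 177.5], [213.7, 238.0]] tip on panel [[258.7, 217.7]]
20 0.2 [[211.5, 181.9], [213.9, 246.5]] tip on panel [[261.9, 223.2]]
35 0 [[216.1, 170.7], [217.7, 224.6]] tip on panel [[257.5, 207.4]]
35 0.1 [[214.3, 174.1], [216.2, 231.3]] tip on panel [[258.6, 211.9]]
35 0.2 [[214.5, 177.9], [216.6, 238.7]] tip on panel [[261.6, 216.8]]
```

The visible tip sits about 33 mm short of the stated one in both cameras, resting on the panel with the cover at about 0.18 rad. I'll keep pushing down in small steps, watching the force for the stop.

```bash
python3 -m creep '[[-1,[0,0,0.4],0],[-1,[0,0,0.8],0],[-1,[0,0,1.2],0],[-1,[0,0,1.5],0],[-1,[0,0,1.5],0]]'
python3 -m creep '[[-1,[0,0,0.2],0],[-1,[0,0,0.4],0],[-1,[0,0,0.4],0]]'
python3 -m creep '[[-1,[0,0,0.2],0],[-1,[0,0,0.4],0],[-1,[0,0,0.4],0]]'
```

```text
clock: 6.2
eef_pos: [510.3, -35.5, 166.1]
eef_rot: [-3.141, -0.0, 1.813]
wrist_force: [-1.1, 0.4, 0.2]
finger_gap: 0.4
finger_force: 0.0
clock: 6.5
eef_pos: [510.4, -35.5, 162.4]
eef_rot: [-3.142, -0.0, 1.813]
wrist_force: [-0.7, -0.1, 0.7]
finger_gap: 0.2
finger_force: 0.0
clock: 6.8
eef_pos: [510.4, -35.5, 158.3]
eef_rot: [-3.141, -0.0, 1.813]
wrist_force: [0.6, -0.5, 0.3]
finger_gap: 0.3
finger_force: 0.0
```

Run:
```python
from h import *
im=np.mean([manip.camera('scene') for _ in range(4)],0)
for c in (214,220,226): print(c,im[164:196,c-1:c+2].mean((1,2)).round().astype(int).tolist())
k=(im[150:200,225:252].mean(2)<45); r,c=np.nonzero(k); print('knob',r.mean()+150,c.mean()+225,len(r),r.min()+150,r.max()+150)
from h import *
for a in (0,.05,.1,.15): print(a,proj('scene',world(M,[cov(a,165,68,0),cov(a,165,-68,0),cov(a,165,-50,0)])).round(1).tolist())
```

```text
214 [148, 147, 148, 149, 148, 150, 149, 149, 149, 148, 149, 148, 147, 147, 146, 145, 138, 125, 116, 117, 131, 146, 148, 144, 141, 142, 138, 132, 134, 134, 128, 125]
220 [148, 148, 148, 148, 148, 148, 148, 148, 147, 147, 146, 146, 145, 144, 144, 138, 126, 118, 117, 130, 142, 148, 148, 148, 148, 148, 149, 148, 148, 149, 148, 148]
226 [146, 146, 146, 147, 147, 147, 146, 146, 147, 147, 146, 144, 144, 144, 138, 128, 120, 116, 126, 140, 147, 147, 148, 147, 147, 148, 148, 148, 148, 148, 148, 147]
knob 164.67713004484304 241.56053811659194 223 150 182
0 [[257.0, 178.0], [214.5, 183.7], [220.2, 182.9]]
0.05 [[257.1, 175.8], [214.4, 181.5], [220.1, 180.7]]
0.1 [[257.2, 173.7], [214.3, 179.4], [220.1, 178.6]]
0.15 [[257.3, 171.7], [214.2, 177.4], [220.0, 176.6]]
```

```bash
python3 -m creep '[[-1,[0,0,0.15],0],[-1,[0,0,0.3],0],[-1,[0,0,0.3],0]]'
python3 -m creep '[[-1,[0,0,0.15],0],[-1,[0,0,0.3],0],[-1,[0,0,0.3],0]]'
python3 - <<'E'
from h import *
im=np.mean([manip.camera('scene') for _ in range(4)],0)
for c in (214,220,226):
    w=146-im[174:192,c-1:c+2].mean((1,2)); w[w<5]=0; print(c,(w*np.arange(174,192)).sum()/w.sum())
E
```

```text
clock: 7.3
eef_pos: [510.4, -35.5, 155.5]
eef_rot: [-3.142, -0.0, 1.813]
wrist_force: [-0.2, -0.0, 0.1]
finger_gap: 0.7
finger_force: 0.2
clock: 7.6
eef_pos: [510.5, -35.5, 152.5]
eef_rot: [3.142, 0.0, 1.813]
wrist_force: [0.2, 0.1, 0.8]
finger_gap: 0.7
finger_force: 0.4
214 184.87812113720642
220 183.23768438630668
226 182.4626631853786
```

```bash
python3 -m creep '[[-1,[0,0,0.15],0],[-1,[0,0,0.3],0],[-1,[0,0,0.3],0]]'
python3 - <<'E'
from h import *
im=np.mean([manip.camera('scene') for _ in range(4)],0)
for c in (220,226):
    w=140-im[174:192,c-1:c+2].mean((1,2)); w[w<0]=0; print(c,(w*np.arange(174,192)).sum()/w.sum(), im[176:190,c-1:c+2].mean((1,2)).round().astype(int).tolist())
E
```

```text
clock: 8.1
eef_pos: [510.7, -35.5, 152.2]
eef_rot: [3.14, 0.001, 1.813]
wrist_force: [-12.7, 1.6, 27.4]
finger_gap: 0.3
finger_force: 14.0
220 183.32632398753896 [146, 145, 145, 144, 144, 137, 126, 119, 117, 130, 144, 147, 149, 148]
226 182.41052631578947 [145, 144, 144, 144, 137, 127, 120, 117, 128, 140, 148, 148, 148, 148]
```

Force rose to 27 N at TCP z 152 and the rail row matches level, so the cover is shut. I now retract and move over the knob, opening the fingers.

```bash
python3 - <<'E'
from h import *
P=world(M,[-65,0,0])[0]; P[2]=240
print(P,plan(P,.4))
E
python3 -m creep '[[-1,[0,0,-4],0],[-1,[0,0,-8],0],[-1,[0,0,-9],0],[-1,[0,0,-9],0]]'
```

```text
[519.315438   -91.75487219 240.        ] (array([-5.67, -0.5 , -8.78]), np.float64(16.19))
clock: 8.7
eef_pos: [511.0, -35.5, 240.7]
eef_rot: [3.139, 0.001, 1.813]
wrist_force: [-0.0, -0.4, -0.3]
finger_gap: 0.5
finger_force: 0.0
```

```bash
python3 -m creep '[[1,[-2,-0.2,0],1.7],[1,[-4,-0.3,0],3.4],[1,[-5.7,-0.5,0],5.1],[1,[-5.7,-0.5,0],6.8],[1,[-5.7,-0.5,0],8.5],[1,[-5.7,-0.5,0],10.2],[1,[-5.7,-0.5,0],11.9],[1,[-5.7,-0.5,0],13.6],[1,[-5.7,-0.5,0],15.3],[1,[-5.7,-0.5,0],16.2],[1,[-5.7,-0.5,0],16.2]]'
python3 - <<'E'
from h import *
p=manip.camera_params('wrist');w=manip.camera('wrist'); cv2.imwrite('pics/w6.png',w[:,:,::-1]); np.save('p6.npy',p,allow_pickle=True)
s=manip.read_state();print(s['eef_pos'],s['eef_rot'],s['joints'].round(2))
im=np.mean([manip.camera('scene') for _ in range(4)],0)
for c in (220,226):
    v=140-im[174:192,c-1:c+2].mean((1,2)); v[v<0]=0; print(c,(v*np.arange(174,192)).sum()/v.sum())
cz=lambda L: proj('wrist',world(M,[cov(0,135,0,L)])).round(1).tolist()
print(cz(32),cz(56))
r=manip.camera('wrist')[120:340,150:370,::-1]
sc=manip.camera('scene')[130:220,190:280,::-1]
f=lambda a:cv2.convertScaleAbs(cv2.resize(a,(400,400),interpolation=cv2.INTER_CUBIC),alpha=1.5)
cv2.imwrite('pics/s6.png',np.hstack([f(r),f(sc)]))
E
```

```text
clock: 9.8
eef_pos: [518.8, -91.9, 237.7]
eef_rot: [-3.14, 0.002, 0.398]
wrist_force: [-0.2, 0.9, 0.2]
finger_gap: 84.8
finger_force: 0.0
[518.88209298 -91.95010799 238.01550052] [-3.14021539e+00  1.87659827e-03  4.01382183e-01] [-0.24  0.21  1.5  -0.    1.43  0.92]
220 183.36441828881846
226 181.91182880919357
[[257.5, 209.1]] [[257.5, 218.2]]
```

View pics/s6.png

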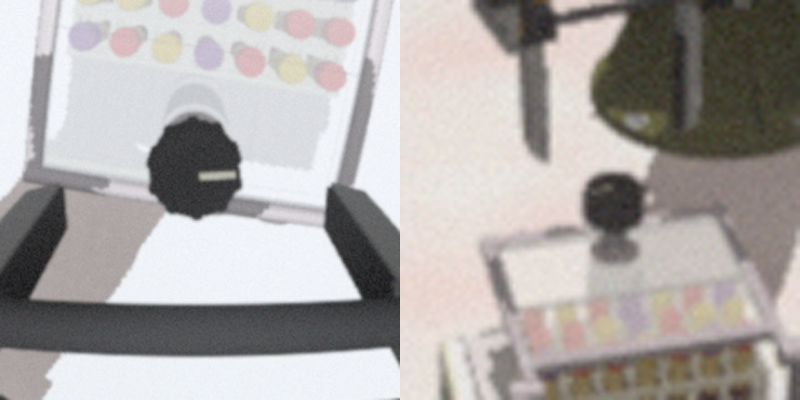

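The wrist view shows the knob centred between the fingers at (257,217), with its index line pointing image-right (world about -1.12 rad). The scene view shows the tips well above it; I'll check the tip height numerically.

```bash
python3 - <<'E'
from h import *
s=manip.read_state();A=R.from_euler('xyz',s['eef_rot']).as_matrix()
for z in(-14,10,25,39): 
    print(z,proj('scene',[s['eef_pos']+A[:,1]*53+[0,0,z],s['eef_pos']-A[:,1]*53+[0,0,z]]).round(1).tolist())
E
python3 -m creep '[[1,[0,0,1.5],0],[1,[0,0,3],0],[1,[0,0,4],0],[1,[0,0,4.8],0],[1,[0,0,4.8],0]]'
```

```text
-14 [[221.2, 175.9], [254.0, 168.4]]
10 [[220.9, 169.1], [254.1, 161.6]]
25 [[220.7, 164.7], [254.2, 157.3]]
39 [[220.6, 160.6], [254.3, 153.3]]
clock: 10.65
eef_pos: [519.0, -92.0, 190.8]
eef_rot: [-3.141, 0.001, 0.4]
wrist_force: [0.4, -0.3, 0.7]
finger_gap: 94.4
finger_force: 0.0
```

```bash
python3 -m creep '[[1,[0,0,0.3],0],[-1,[0,0,0.3],0],[-1,[0,0,0.3],0],[-1,[0,0,0.3],0],[-1,[0,0,0.3],0],[-1,[0,0,0.3],0],[-1,[0,0,0.3],0],[-1,[0,0,0.3],0],[-1,[0,0,0.3],0],[-1,[0,0,0.3],0]]' 8
```

```text
clock: 11.65
eef_pos: [519.2, -91.8, 188.6]
eef_rot: [-3.141, 0.0, 0.4]
wrist_force: [-1.9, 2.1, 1.6]
finger_gap: 38.9
finger_force: 8.0
```

```bash
python3 -m creep '[[-1,[0,0,0],-1.5],[-1,[0,0,0],-3],[-1,[0,0,0],-4.5],[-1,[0,0,0],-6],[-1,[0,0,0],-7.5],[-1,[0,0,0],-9],[-1,[0,0,0],-10.5],[-1,[0,0,0],-12],[-1,[0,0,0],-12]]'
python3 -m creep '[[-1,[0,0,0],-1.5],[-1,[0,0,0],-3],[-1,[0,0,0],-4],[-1,[0,0,0],-4]]'
python3 -m creep '[[-1,[0,0,0],-1.5],[-1,[0,0,0],-3],[-1,[0,0,0],-4],[-1,[0,0,0],-4]]'
python3 -m creep '[[-1,[0,0,0],-1.5],[-1,[0,0,0],-2],[-1,[0,0,0],-2]]'
```

```text
clock: 12.55
eef_pos: [519.8, -92.2, 190.0]
eef_rot: [3.139, 0.0, 1.451]
wrist_force: [-2.3, 1.9, 9.9]
finger_gap: 38.6
finger_force: 8.0
clock: 12.95
eef_pos: [520.0, -92.1, 189.5]
eef_rot: [3.139, 0.001, 1.799]
wrist_force: [3.0, 1.7, 3.3]
finger_gap: 38.6
finger_force: 8.0
clock: 13.35
eef_pos: [520.1, -92.0, 188.7]
eef_rot: [3.14, 0.001, 2.146]
wrist_force: [6.9, 1.7, -2.2]
finger_gap: 38.6
finger_force: 8.0
clock: 13.65
eef_pos: [520.2, -91.9, 188.7]
eef_rot: [3.14, 0.001, 2.32]
wrist_force: [7.8, 2.5, -1.3]
finger_gap: 38.8
finger_force: 8.0
```

The lifting force rose to 10 N and then fell to -2 N (hanging weight), so the crest has been passed. I'll release the grip and measure the drop.

```bash
cat >> h.py <<'E'
def knob(save=None):
    w=np.mean([manip.camera('wrist') for _ in range(2)],0)
    if save: cv2.imwrite(save,w[:,:,::-1].astype(np.uint8))
    roi=w[170:260,215:300]; 
    print('state',manip.read_state()['eef_pos'].round(1), [ (n,proj('wrist',world(M,[cov(0,135,0,32+n)])).round(1).tolist()) for n in (26,20,14,8)])
    m=(roi.min(2)>70)&(cv2.blur(roi.mean(2),(25,25))<90); return w
E
python3 - <<'E'
from h import *
knob('pics/k1.png')
E
python3 -m creep '[[0.1,[0,0,0],0],[0.1,[0,0,0],0],[0.1,[0,0,0],0],[0.1,[0,0,0],0],[0.1,[0,0,0],0]]'
python3 - <<'E'
from h import *
knob('pics/k2.png')
a,b=[cv2.convertScaleAbs(cv2.resize(cv2.imread(f'pics/k{i}.png')[160:280,200:320],(400,400),interpolation=cv2.INTER_CUBIC),alpha=2) for i in(1,2)]
cv2.imwrite('pics/k12.png',np.hstack([a,b]))
E
```

```text
state [520.2 -91.9 188.7] [(26, [[255.6, 246.1]]), (20, [[255.7, 242.1]]), (14, [[255.7, 238.3]]), (8, [[255.7, 234.8]])]
clock: 14.25
eef_pos: [519.2, -92.1, 188.6]
eef_rot: [-3.141, -0.0, 2.319]
wrist_force: [-0.1, -0.2, 0.2]
finger_gap: 51.9
finger_force: 0.0
state [519.3 -92.1 188.7] [(26, [[256.9, 246.8]]), (20, [[256.9, 242.8]]), (14, [[256.9, 239.0]]), (8, [[256.9, 235.5]])]
```

View pics/k12.png

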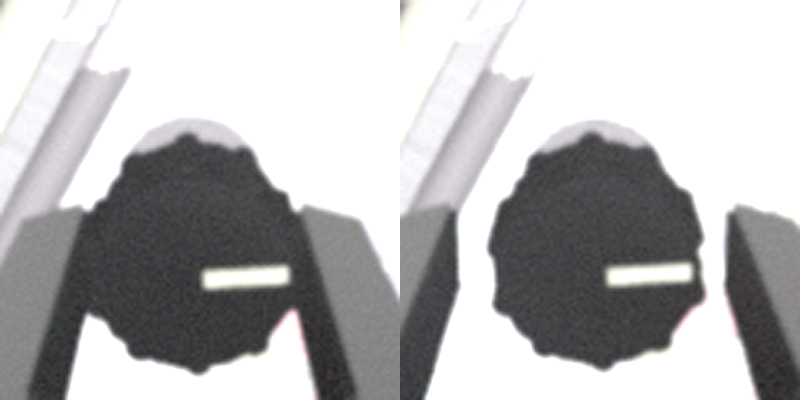

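Released, the knob dropped further and reads about 20–21 mm lift, after starting at 22+ and climbing. It is in the thread start and followed the tool without slip. Next I re-grip and turn forward, sinking 12 mm per turn.

```bash
python3 -m creep '[[0.1,[0,0,0.2],0],[-1,[0,0,0.2],0],[-1,[0,0,0.2],0],[-1,[0,0,0.2],0],[-1,[0,0,0.2],0],[-1,[0,0,0.2],0]]' 8
python3 -m creep '[[-1,[0,0,0.02],1.5],[-1,[0,0,0.05],3],[-1,[0,0,0.08],4.5],[-1,[0,0,0.1],6],[-1,[0,0,0.13],7.5],[-1,[0,0,0.15],9],[-1,[0,0,0.18],10.5],[-1,[0,0,0.2],12],[-1,[0,0,0.23],13.5],[-1,[0,0,0.25],15],[-1,[0,0,0.28],16.5],[-1,[0,0,0.3],18]]'
python3 -m creep '[[-1,[0,0,0.02],1.5],[-1,[0,0,0.05],3],[-1,[0,0,0.08],4.5],[-1,[0,0,0.1],6],[-1,[0,0,0.13],7.5],[-1,[0,0,0.15],9],[-1,[0,0,0.18],10.5],[-1,[0,0,0.2],12],[-1,[0,0,0.23],13.5],[-1,[0,0,0.25],15],[-1,[0,0,0.28],16.5],[-1,[0,0,0.3],18]]'
python3 -m creep '[[-1,[0,0,0.02],1],[-1,[0,0,0.03],2],[-1,[0,0,0.03],2]]'
python3 - <<'E'
from h import *
print(manip.read_state()['joints'].round(2)); knob('pics/k3.png')
E
```

```text
clock: 14.95
eef_pos: [519.8, -91.6, 186.8]
eef_rot: [3.14, 0.0, 2.32]
wrist_force: [3.2, 3.2, -1.0]
finger_gap: 38.7
finger_force: 8.0
clock: 16.15
eef_pos: [519.6, -91.4, 183.7]
eef_rot: [-3.141, -0.001, 0.743]
wrist_force: [3.0, 3.4, -0.2]
finger_gap: 38.8
finger_force: 8.0
clock: 17.35
eef_pos: [519.8, -91.3, 180.8]
eef_rot: [-3.14, 0.0, -0.827]
wrist_force: [2.7, 5.3, 0.6]
finger_gap: 38.7
finger_force: 8.0
clock: 17.65
eef_pos: [519.8, -91.3, 180.5]
eef_rot: [-3.14, 0.0, -1.0]
wrist_force: [2.7, 4.7, 0.2]
finger_gap: 39.0
finger_force: 8.0
[-0.24  0.25  1.59  0.    1.31  2.33]
state [519.8 -91.3 180.5] [(26, [[258.6, 251.6]]), (20, [[258.6, 247.2]]), (14, [[258.5, 243.2]]), (8, [[258.5, 239.3]])]
```

```bash
python3 -m creep '[[0.2,[0,0,0],0],[0.2,[0,0,0],0],[0.2,[0,0,0],0],[0.2,[0,0,0],0],[0.2,[0,0,0],-1.5],[0.2,[0,0,0],-3],[0.2,[0,0,0],-4.5],[0.2,[0,0,0],-6],[0.2,[0,0,0],-7.5],[0.2,[0,0,0],-9],[0.2,[0,0,0],-10.5],[0.2,[0,0,0],-12]]'
python3 - <<'E'
from h import *
import cv2
for n in('k1','k2','k3'):
    g=cv2.imread(f'pics/{n}.png',0).astype(int)
    d=g[215:275,225:290]
    lab=cv2.connectedComponentsWithStats((d>60).astype(np.uint8))
    print(n,[(s.tolist(),(c+[225,215]).round(1).tolist()) for s,c in zip(lab[2],lab[3]) if 60<s[4]<400])
E
python3 -m creep '[[0.2,[0,0,0],-1.5],[0.2,[0,0,0],-3],[0.2,[0,0,0],-4.5],[0.2,[0,0,0],-6],[0.2,[0,0,0],-7.5],[0.2,[0,0,0],-9],[0.2,[0,0,0],-10.5],[0.2,[0,0,0],-12],[0.2,[0,0,0],-13.5],[0.2,[0,0,0],-15],[0.2,[0,0,0],-16.5],[0.2,[0,0,0],-18]]'
python3 -m creep '[[0.2,[0,0,0],-1.5],[0.2,[0,0,0],-3],[0.2,[0,0,0],-4.5],[0.2,[0,0,0],-6],[0.2,[0,0,0],-7.5],[0.2,[0,0,0],-9],[0.2,[0,0,0],-10.5],[0.2,[0,0,0],-12],[0.2,[0,0,0],-12]]'
python3 -m creep '[[-1,[0,0,0.1],0],[-1,[0,0,0.1],0],[-1,[0,0,0.1],0],[-1,[0,0,0.1],0],[-1,[0,0,0.1],0],[-1,[0,0,0.1],0]]' 8
```

```text
clock: 18.95
eef_pos: [519.3, -92.1, 180.4]
eef_rot: [3.142, 0.0, 0.056]
wrist_force: [0.5, 0.8, -0.6]
finger_gap: 56.5
finger_force: 0.0
k1 [([35, 24, 27, 8, 174], [273.2, 242.7])]
k2 [([37, 23, 26, 8, 169], [274.4, 241.8])]
k3 [([35, 25, 27, 8, 166], [272.8, 243.3])]
clock: 20.15
eef_pos: [519.2, -92.1, 180.3]
eef_rot: [-3.141, 0.0, 1.626]
wrist_force: [0.4, -0.1, 0.1]
finger_gap: 56.6
finger_force: 0.0
clock: 21.05
eef_pos: [519.2, -92.1, 180.3]
eef_rot: [-3.142, -0.0, 2.67]
wrist_force: [0.0, 0.3, -0.1]
finger_gap: 56.2
finger_force: 0.0
clock: 21.65
eef_pos: [519.6, -91.4, 179.4]
eef_rot: [3.14, 0.0, 2.667]
wrist_force: [2.7, 4.4, -0.3]
finger_gap: 39.0
finger_force: 8.0
```

```bash
python3 -m creep '[[-1,[0,0,0.02],1.5],[-1,[0,0,0.05],3],[-1,[0,0,0.08],4.5],[-1,[0,0,0.1],6],[-1,[0,0,0.13],7.5],[-1,[0,0,0.15],9],[-1,[0,0,0.18],10.5],[-1,[0,0,0.2],12],[-1,[0,0,0.23],13.5],[-1,[0,0,0.25],15],[-1,[0,0,0.28],16.5],[-1,[0,0,0.3],18]]'
python3 -m creep '[[-1,[0,0,0.02],1.5],[-1,[0,0,0.05],3],[-1,[0,0,0.08],4.5],[-1,[0,0,0.1],6],[-1,[0,0,0.13],7.5],[-1,[0,0,0.15],9],[-1,[0,0,0.18],10.5],[-1,[0,0,0.2],12],[-1,[0,0,0.23],13.5],[-1,[0,0,0.25],15],[-1,[0,0,0.28],16.5],[-1,[0,0,0.3],18]]'
python3 -m creep '[[-1,[0,0,0.02],1],[-1,[0,0,0.03],2],[-1,[0,0,0.05],3],[-1,[0,0,0.05],3],[-1,[0,0,0.05],3]]'
python3 - <<'E'
from h import *
knob('pics/k4.png')
g=cv2.imread('pics/k4.png',0).astype(int);d=g[205:275,225:290]
lab=cv2.connectedComponentsWithStats((d>60).astype(np.uint8))
print([(s.tolist(),(c+[225,205]).round(1).tolist()) for s,c in zip(lab[2],lab[3]) if 60<s[4]<400])
im=np.mean([manip.camera('scene') for _ in range(4)],0)
for c in (220,226):
    v=140-im[174:192,c-1:c+2].mean((1,2)); v[v<0]=0; print(c,(v*np.arange(174,192)).sum()/v.sum())
E
```

```text
clock: 22.85
eef_pos: [519.7, -91.3, 176.4]
eef_rot: [3.141, -0.002, 1.091]
wrist_force: [3.7, 4.7, -1.0]
finger_gap: 38.9
finger_force: 8.0
clock: 24.05
eef_pos: [519.9, -91.4, 173.5]
eef_rot: [-3.14, -0.001, -0.48]
wrist_force: [4.7, 3.8, -0.6]
finger_gap: 38.6
finger_force: 8.0
clock: 24.55
eef_pos: [519.9, -91.5, 173.0]
eef_rot: [-3.14, -0.001, -0.737]
wrist_force: [4.3, 4.6, -1.8]
finger_gap: 39.0
finger_force: 8.0
state [519.9 -91.5 173. ] [(26, [[258.7, 258.1]]), (20, [[258.7, 253.4]]), (14, [[258.7, 249.0]]), (8, [[258.6, 244.8]])]
[([0, 0, 23, 20, 215], [231.2, 212.0]), ([47, 0, 18, 19, 198], [283.0, 211.3]), ([5, 26, 26, 16, 175], [242.4, 238.5])]
220 182.8097099362271
226 181.93270179593446
```

```bash
python3 -m creep '[[-1,[0,0,0.05],0],[-1,[0,0,0.05],0],[-1,[0,0,0.05],0],[-1,[0,0,0.05],0],[-1,[0,0,0.05],0]]' 8
python3 - <<'E'
from h import *
s=manip.read_state();print(s['qd'].round(3),s['finger_force'],s['wrist_force'])
print(manip.sign_off())
E
```

```text
clock: 25.35
eef_pos: [519.9, -91.5, 172.7]
eef_rot: [-3.14, -0.001, -0.736]
wrist_force: [3.4, 4.4, 0.1]
finger_gap: 38.8
finger_force: 8.0
[ 0.    -0.001  0.     0.001 -0.001 -0.001] 7.995556220412254 [3.39931591 4.3987045  0.12896635]
the job is handed in; nothing more can be done
None
```

I handed in the job with the cover shut and the screw dropped into its thread, then turned forward about 1.08 turns (about 8 mm standing out, estimated from the camera), with the knob still held at 8 N; sign-off returned no verdict.

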